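Refit the gas hob's control knob and hold it pushed in

ROBOT

A 7-joint arm with a two-finger parallel gripper is mounted at the origin on the work surface. World frame = base frame: x ahead of the robot, y to its left, z up, the work surface at z = 0. Lengths are in m, angles in rad, forces in N, time in s.
With the tool pointing down it reaches from about 0.4 to 0.85 m from the base axis. Payload 6.9 kg.
Tool frame: the origin (TCP) lies where the fingers leave the gripper's body, on its centre line; the fingertips stand 73 mm ahead of it and the grasp point (between the pads) lies 54 mm ahead of it (r.finger_overhang is the x of the fingertips in the tool frame, in m); x points along the fingers, y is the direction in which the jaws open and shut, and the axes are right-handed (so a half turn about x gives the same grasp; the last joint's range is limited). The gripper opens to 85 mm and grips with 20 to 120 N. Pads are 22 mm wide; open, the fingers measure 114 mm over their backs; the gripper's body (76 mm by 85 mm) begins 54 mm behind the grasp point. The pads swing forward as they close: fully open they stand 13 mm farther back than shut.
Start: joints at [-1.115, 0.507, -0.238, 1.5, 0.126, 1.149, -0.155], TCP at [0.215, 0.587, 0.304] pointing down, gripper open.
Joint ranges: [-3.08, 3.08], [-0.24, 2.05], [-1.43, 1.35], [0, 2.5], [-1.52, 4.66], [0.17, 1.96], [-2.89, 2.89]. Speed limits (rad/s): [2.39, 2.39, 3.14, 3.14, 3.14, 3.14, 3.14].

INTERFACE

Orientations are given as a unit quaternion [w, x, y, z].
In Python, from rig import r, read_camera, get_calibration gives the robot as it stands.
- The arm moves only by the shell command python3 -m jog 'ROWS' [OPENING]. ROWS is JSON, one flat list of numbers, 6 for each row, row after row: the shift along the tool's x, y, z in cm, then the turn, a rotation vector about the tool's x, y, z in rad. In form: [dx, dy, dz, ax, ay, az, dx, dy, dz, ax, ay, az, ...]. A call has 1 to 12 rows; each row is the pose to reach, as a shift and turn from the pose measured when the call began, along the tool's axes at that moment; what a row does not reach only later rows make up. A row lasts 1/8 s, in which the tool goes at most 62.5 mm and 10.7 degrees, less where a joint would pass 70% of its speed; a pose out of reach is approached as far as the arm can. A call with a gripper value outside its range is refused whole. OPENING is the finger opening in cm, from 0 to 8.54, set as the call begins (- or left out, the last holds). The fingers move at their own pace and stop on an object; the grip force is fixed at half the most. Time passes only in rows, so rows that repeat a pose let the fingers close. It gives the time, the measured TCP pose, the force and the opening at its end, in the units of the state.
- r.get_state(): the state, without advancing time (a new reading comes with each control period).
- read_camera(name): name is "side" or "top"; returns the picture (384x512x3 uint8, red, green, blue); there is no depth.
- get_calibration(name): a dict with "camera_matrix" (3x3 intrinsics, pixels), "R" (3x3) and "t" (3): a world point X has camera coordinates R X + t. Camera axes: x right, y down, z forward; pixel columns grow to the right and rows downward; lengths in m; the calibration is good to about 2 mm. A picture is of the moment at which its call begins. get_calibration takes no time and is no camera call.
- r.job_done(): hands the job in, once; it reports no verdict.
The state is a dict: "time": time; "qpos": joint angles; "joint_velocities": joint speeds; "tau": joint torques, N m; "tcp_pos": TCP position; "tcp_rot": TCP orientation; "contact_force": force on the tool from outside, world axes, zero at the start; "moment": the same for the moment, N m; "gripper_width": finger opening in m.
Only numpy, scipy, OpenCV 4.12 (cv2) and the standard library are available. Lean on these libraries where they do the work, as an engineer would, in place of code of your own. Each camera call takes 0.05 s, during which the arm holds its last target.

TASK

The gas hob on the prep table has been cleaned and its control knob must go back on. First lift the red protective cap off the control shaft and set it down in the blue dish, open end down and upright; then pick up the black knob, turn it so that the flat in its bore matches the flat of the D-shaped shaft (white pointer on the knob to the same side as the white tick on the hob), and push it fully home on the shaft. Finish while still holding the knob and pressing it and the sprung shaft all the way in, as one does to light the burner: do not let go, and leave the bottle, the jar and the bowl alone.

Things in the scene. Friction and masses are not known exactly. Their poses are not given: they have to be found in the camera images.
- stem_tip (a point): Centre of the top of the upright brass D-shaft, under the red cap at the start, 104 mm above the table. Shaft: 16 mm in diameter, one flat 2.5 mm from the axis, 30 mm tall above its bezel, its top 4 mm tapering by 2 mm all round. z up; x points out of the flat, towards the white tick on the bezel. It cannot turn; it sinks straight down up to 6 mm against a spring.
- stem (a joint): How far the shaft is pushed in, m: 0 = out, 0.006 = against its stop. The spring takes about 4 N to start moving and about 9 N at the stop; it comes out again when let go.
- cap_center (a point): Centre (half-way up) of the loose red plastic cap, a round cylinder 30 mm across and 44 mm high, closed on top, open below (bore 23 mm across, 40 mm deep). At the start it stands loosely over the shaft, its rim on the bezel, 74 mm above the table. z axis up when its open end is down.
- dish_in (a point): Centre of the inner floor of the fixed round blue dish for the cap: inner width 58 mm, outer width 64 mm, rim 12 mm above the table, inner floor 4 mm above the table; a small flat blue thumb tab sticks out on one side.
- knob_center (a point): Centre (half-way up) of the loose black knob, standing on the table, bore down, z up: 40 mm high, 46 mm long along its x, 34 mm wide between two flat upright sides (facing its +y and -y) to grip it by. Its D-shaped bore opens underneath and ends exactly at this point (20 mm deep), 17.6 mm in diameter, with a flat 3.3 mm from the axis on the +x side. Knob home: this point meets stem_tip.
- knob_pointer (a point): Outer end of the white pointer line on the knob's top, 21 mm from the knob's axis along its +x, on the side of the bore's flat; 20 mm above knob_center.
- hob: Fixed one-burner gas hob, a metal box 280 x 280 mm, top 70 mm above the table; origin under its centre. The shaft, in a black round bezel 60 mm across and 4 mm thick, stands 95 mm from the centre towards the hob's -x (robot side). Burner and black grate (up to 104 mm above the table) lie beyond, centred 50 mm towards +x, at least 69 mm from the shaft.
- flask: Bystander: clear bottle with an orange cap, 64 mm across, 190 mm high; origin at the centre of its underside.
- shaker: Bystander: glass jar with a steel top, 60 mm across, 100 mm high; origin at the centre of its underside.
- bowl: Bystander: steel bowl, 120 mm across, 50 mm high; origin at the centre of its underside.
Not all that is in view belongs to the job. Several things look just like the part that bears dish_in: the one meant starts farthest from the robot's base. Of the things shaped like the part that bears cap_center, the red one is meant.

How it is judged:
By the outcome, as a careful person would: the job done as asked, in the order asked, and still so for the second after the job is handed in, while the arm keeps its last pose, push and grip.
It also fails if it takes over 62 s, if anything falls off the work surface, if the arm or the gripper's body presses on something with over 40 N, if the wrist force passes 120 N, or if a joint passes its speed limit or range.

## Working session

There is one attempt and no reset: what is moved stays moved. The work goes in short steps, Python scripts to look and compute and a shell command to move; the robot and the scene stay as the last step left them, time stands still between calls to the robot, and variables do not carry over. Pictures are saved under pics/ and viewed, and the job is handed in when it is done.

```bash
ls; mkdir -p pics
python3 - <<'E'
from rig import r, read_camera, get_calibration
import cv2
print(r.get_state())
for n in("side","top"):
    im=read_camera(n); cv2.imwrite(f"pics/{n}0.png",im[:,:,::-1]); c=get_calibration(n); print(n,c)
E
```

```text
pics
{'time': 0.0, 'qpos': array([-1.1144865 ,  0.50834669, -0.23754988,  1.50114893,  0.12570732,
        1.14886343, -0.15481728]), 'joint_velocities': array([ 0.00146304, -0.00175622,  0.00123989,  0.00012865, -0.00119788,
        0.00053211,  0.00156132]), 'tau': array([ 6.79795157e-04, -6.20594788e+01, -2.18655713e+00, -2.49650359e+01,
        1.27182293e-02,  1.18096790e-02,  9.80440689e-07]), 'tcp_pos': array([0.2147188 , 0.58656538, 0.30301936]), 'tcp_rot': array([ 0.69615691,  0.12276642,  0.69635966, -0.12400478]), 'contact_force': array([ 0.54215609,  0.36032317, -0.10445992]), 'moment': array([ 0.07721972, -0.00803608,  0.02039259]), 'gripper_width': 0.0855071648684732}
side {'camera_matrix': array([[424.00428673,   0.        , 254.70943009],
       [  0.        , 424.00428673, 198.6227904 ],
       [  0.        ,   0.        ,   1.        ]]), 'R': array([[ 0.82040102, -0.57175894,  0.00582096],
       [-0.42235343, -0.61282277, -0.6678816 ],
       [ 0.38543449,  0.54547224, -0.74424478]]), 't': array([-0.3908083 ,  0.33673342,  0.98315837])}
top {'camera_matrix': array([[400.33896746,   0.        , 252.82104125],
       [  0.        , 400.33896746, 188.67892084],
       [  0.        ,   0.        ,   1.        ]]), 'R': array([[ 0.00537558, -0.99979249, -0.01964901],
       [-0.9970027 , -0.00384196, -0.07727127],
       [ 0.07717975,  0.0200055 , -0.99681647]]), 't': array([0.1004045 , 0.55133229, 1.11736435])}
```

View pics/side0.png

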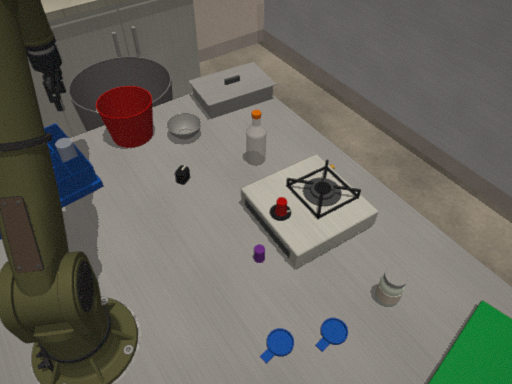

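View pics/top0.png

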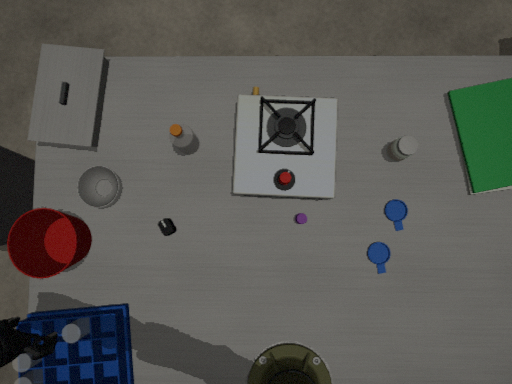

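The side view shows the red cap on its bezel at (281,207), knob at (183,174), purple cap at (259,253), and dishes at (334,331) and (280,342). In the top view the cap is at (285,179), the knob at (167,227), and the dishes at (396,210) and (378,253). I'll zoom in and measure.

```bash
cat > h.py <<'E'
import numpy as np, cv2
from rig import r, read_camera, get_calibration
C={n:get_calibration(n) for n in("side","top")}
def ray(n,p):
    c=C[n]; d=c["R"].T@np.linalg.solve(c["camera_matrix"],[p[0],p[1],1.]); return -c["R"].T@c["t"], d/np.linalg.norm(d)
def onz(n,p,z):
    o,d=ray(n,p); return o+d*(z-o[2])/d[2]
def tri(a,b):
    o1,d1=ray("side",a);o2,d2=ray("top",b)
    A=np.c_[d1,-d2]; s=np.linalg.lstsq(A,o2-o1,rcond=None)[0]
    p,q=o1+s[0]*d1,o2+s[1]*d2; return (p+q)/2,np.linalg.norm(p-q)
def proj(n,X):
    c=C[n]; v=c["camera_matrix"]@(c["R"]@np.asarray(X,float)+c["t"]); return v[:2]/v[2]
def crop(n,im,cx,cy,h,fn,s=None):
    s=s or int(560/(2*h)); y0=max(0,cy-h);x0=max(0,cx-h)
    k=im[y0:cy+h,x0:cx+h,::-1]; k=cv2.resize(k,None,fx=s,fy=s,interpolation=cv2.INTER_NEAREST); cv2.imwrite(fn,k); print(fn,"origin",x0,y0,"scale",s)
    return k
E
python3 - <<'E'
from h import *
I={n:cv2.imread(f"pics/{n}0.png")[:,:,::-1] for n in("side","top")}
S=200
def pan(L,fn):
    cv2.imwrite(fn,np.hstack([cv2.resize(np.ascontiguousarray(I[n][y-h:y+h,x-h:x+h,::-1]),(380,380),interpolation=cv2.INTER_CUBIC) for n,x,y,h in L]))
pan([("side",283,208,20),("top",285,179,20)],"pics/capz.png")
pan([("side",183,174,16),("top",167,227,16)],"pics/knobz.png")
for n in I:
    hsv=cv2.cvtColor(np.ascontiguousarray(I[n]),cv2.COLOR_RGB2HSV)
    for nm,lo,hi in(("blue",(100,120,60),(120,255,255)),("red",(0,150,60),(8,255,255)),("black",(0,0,0),(180,255,45))):
        m=cv2.inRange(hsv,lo,hi); k,l,st,ce=cv2.connectedComponentsWithStats(m)
        for i in range(1,k):
            if 20<st[i,4]<1500: print(n,nm,st[i],ce[i].round(1))
E
```

```text
side blue [316 318  32  33 662] [332.2 332.7]
side blue [260 328  34  35 691] [277.9 343.8]
side red [275 197  12  19 161] [281.1 206.3]
side black [226  77  13   7  29] [231.9  80.5]
side black [287 161  73  58 641] [322.6 190.2]
side black [176 166  14  18 176] [182.1 175.3]
side black [246 201  43  56 226] [267.7 229.3]
side black [ 23 202  11  30  45] [ 27.9 215.8]
side black [271 206  19  14  95] [278.1 214.5]
side black [ 37 246   6  16  22] [ 39.2 253.6]
side black [ 54 368   6  14  33] [ 56.8 375.1]
top blue [385 200  22  31 449] [396.  212.5]
top blue [368 242  22  31 458] [378.8 255. ]
top blue [ 27 305 104  79 449] [104.6 329.7]
top blue [ 94 313  22  21 271] [107.3 322. ]
top blue [ 73 316  20  19  56] [ 86.3 321.1]
top blue [ 50 318  22  18 160] [ 59.5 324.8]
top blue [ 30 320  19  16 146] [ 36.7 326.8]
top blue [ 98 335  19  20 255] [108.8 345.4]
top blue [  28  338   92   46 1394] [ 80.1 362.8]
top red [279 172  13  13 109] [285.  177.5]
top red [  7 208  40  69 193] [ 18.2 238.7]
top red [  43  209   34   59 1164] [ 60.5 239.9]
top red [ 40 271  20   7  31] [ 50.2 274
[... 173 characters left out ...]
286.4 126.3]
top black [274 170  21  20 183] [283.  180.9]
top black [ 65 214  26  54 549] [ 80.5 238.7]
top black [158 219  18  17 187] [167.3 227. ]
top black [123 304  11  80 170] [129.2 340.8]
top black [ 32 307  64   7  80] [ 63.3 309.7]
top black [ 91 317  24  22 251] [ 98.7 329.1]
top black [ 67 319  10   5  41] [ 71.4 320.9]
top black [ 79 333  11   7  38] [ 85.2 336.6]
top black [ 92 340  24  22 252] [100.7 352.3]
top black [ 69 342  22  22 250] [ 76.2 354.8]
top black [255 344  41  18  57] [272.3 349.4]
top black [ 94 364  24  20 249] [103. 376.]
top black [ 70 366  23  18 221] [ 77.6 376.6]
top black [ 45 368  23  16 189] [ 52.2 376.7]
top black [ 21 370  13  13  84] [ 27.8 374.5]
```

View pics/capz.png

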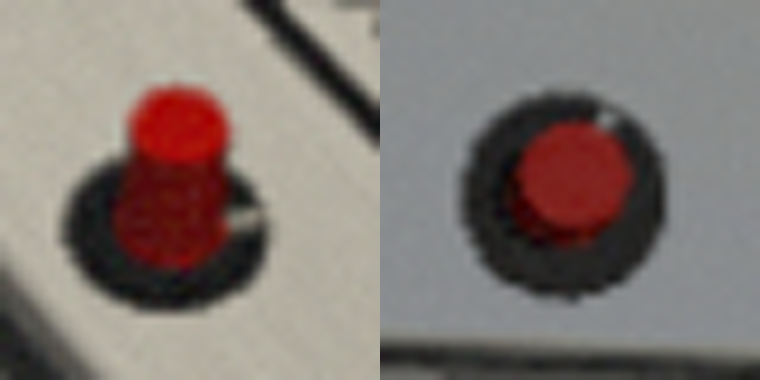

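View pics/knobz.png

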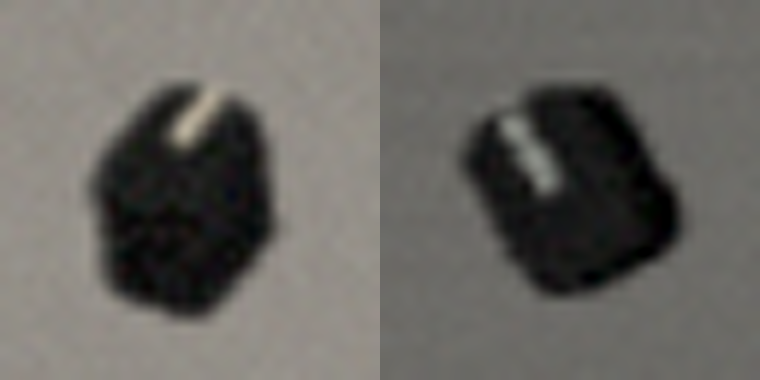

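Run:
```python
from h import *
p=lambda *a:print(*[np.round(x,4) if not isinstance(x,str) else x for x in a])
p("captop",*tri((281.4,201.0),(285.0,176.9)))
b=onz("top",(283.9,178.9),.074);p("bezel top",b)
bs=onz("side",(263+166.5/9.5-.5,188+231/9.5-.5),.074);p("bezel side",bs)
t,e=tri((288.1,210.2),(288.5,170.9));p("tick",t,e); d=onz("top",(288.5,170.9),.074)-b;p("tickdir top",np.degrees(np.arctan2(d[1],d[0])),d)
d=onz("side",(288.1,210.2),.074)-bs;p("tickdir side",np.degrees(np.arctan2(d[1],d[0])),d)
a,e1=tri((184.6,165.2),(161,220.4)); i,e2=tri((181.8,169.3),(165,226.5)); p("knob ptr outer",a,e1,"inner",i,e2)
for n,P,Q in(("top",(161,220.4),(165,226.5)),("side",(184.6,165.2),(181.8,169.3))):
    A=onz(n,P,.04);B=onz(n,Q,.04);v=A-B;L=np.linalg.norm(v);p(n,A,B,L,np.degrees(np.arctan2(v[1],v[0])),"centre",A-v/L*.021)
# hob edges orientation from top image
im=cv2.imread("pics/top0.png");hsv=cv2.cvtColor(im,cv2.COLOR_BGR2HSV)
# dish: blobs, min enclosing of disc w/o tab through opening
for n in("side","top"):
    im=cv2.imread(f"pics/{n}0.png");hsv=cv2.cvtColor(im,cv2.COLOR_BGR2HSV)
    m=cv2.inRange(hsv,(100,120,60),(120,255,255)); m=cv2.morphologyEx(m,cv2.MORPH_CLOSE,np.ones((3,3)))
    m=cv2.morphologyEx(m,cv2.MORPH_OPEN,cv2.getStructuringElement(cv2.MORPH_ELLIPSE,(13,13)))
    for c in cv2.findContours(m,cv2.RETR_EXTERNAL,cv2.CHAIN_APPROX_NONE)[0]:
        if len(c)>20:
            el=cv2.fitEllipse(c)
            if el[0][0]>250: p(n,"dish",el[0],el[1],"world z=.010",onz(n,el[0],.010))
```

```text
captop [0.5746 0.0173 0.1156] 0.0007
bezel top [0.5738 0.0176 0.074 ]
bezel side [0.5714 0.0163 0.074 ]
tick [0.5939 0.0063 0.0759] 0.004
tickdir top -29.7238 [ 0.0219 -0.0125  0.    ]
tickdir side -20.1022 [ 0.0217 -0.0079  0.    ]
knob ptr outer [0.4593 0.359  0.0408] 0.0004 inner [0.4427 0.347  0.0417] 0.0003
top [0.4595 0.3591 0.04  ] [0.4426 0.3475 0.04  ] 0.0205 34.4733 centre [0.4422 0.3472 0.04  ]
side [0.4595 0.3599 0.04  ] [0.4435 0.3486 0.04  ] 0.0196 35.2976 centre [0.4423 0.3477 0.04  ]
side dish [279.7611 341.9762] [26.4239 26.7639] world z=.010 [ 0.3688 -0.2554  0.01  ]
side dish [333.5733 331.0202] [25.8875 26.8339] world z=.010 [ 0.4888 -0.3063  0.01  ]
top dish [378.5399 253.073 ] [20.8429 22.5761] world z=.010 [ 0.3707 -0.253   0.01  ]
top dish [395.7386 210.4931] [20.7922 21.7344] world z=.010 [ 0.4911 -0.3039  0.01  ]
```

```bash
cat >> h.py <<'E'
from scipy.spatial.transform import Rotation as Rn
def goal(g,yaw=None,fl=False,ov=.054):
    """grasp-point goal g, tool straight down, tool y at yaw deg (mod 180 nearest)"""
    s=r.get_state(); q=s["tcp_rot"]; R=Rn.from_quat([q[1],q[2],q[3],q[0]]).as_matrix()
    y0=np.degrees(np.arctan2(R[1,1],R[0,1])); 
    if yaw is None: yaw=y0
    dy=(yaw-y0+90)%180-90
    if fl: dy+=-180*np.sign(dy)
    a=np.radians(y0+dy); x=np.array([0,0,-1.]); y=np.array([np.cos(a),np.sin(a),0]); T=np.c_[x,y,np.cross(x,y)]
    p=np.asarray(g,float)+[0,0,ov]
    d=R.T@(p-s["tcp_pos"])*100; rv=Rn.from_matrix(R.T@T).as_rotvec()
    print("t",round(s["time"],2),"grasp now",(s["tcp_pos"]+R[:,0]*ov).round(4),"y0",y0.round(1),"dyaw",round(dy,1),"tilt",np.degrees(np.arccos(-R[2,0])).round(2),"F",s["contact_force"].round(1),"w",round(s["gripper_width"],4))
    print("row",d.round(2),rv.round(3),"rows>=",max(np.linalg.norm(d)/6.25,np.degrees(np.linalg.norm(rv))/10.7).round(1)); print("q",s["qpos"].round(2))
E
python3 - <<'E'
from h import *
print(r.finger_overhang)
goal([.574,.0175,.19],90); goal([.574,.0175,.108],90)
E
```

```text
0.0726
t 0.1 grasp now [0.2147 0.5865 0.2491] y0 69.9 dyaw 20.1 tilt 0.09 F [ 0.5 -1.   0.5] w 0.0854
row [  5.98 -41.09  53.3 ] [-0.351 -0.     0.002] rows>= 10.8
q [-1.11  0.51 -0.24  1.5   0.13  1.15 -0.15]
t 0.1 grasp now [0.2147 0.5865 0.2491] y0 69.9 dyaw 20.1 tilt 0.09 F [ 0.5 -1.   0.5] w 0.0854
row [ 14.18 -41.08  53.3 ] [-0.351 -0.     0.002] rows>= 11.0
q [-1.11  0.51 -0.24  1.5   0.13  1.15 -0.15]
```

```bash
python3 -m jog '[3,-20.5,26.6,-0.17,0,0, 6,-41.1,53.3,-0.351,0,0, 6,-41.1,53.3,-0.351,0,0, 6,-41.1,53.3,-0.351,0,0, 6,-41.1,53.3,-0.351,0,0, 6,-41.1,53.3,-0.351,0,0, 6,-41.1,53.3,-0.351,0,0, 6,-41.1,53.3,-0.351,0,0, 6,-41.1,53.3,-0.351,0,0, 6,-41.1,53.3,-0.351,0,0, 6,-41.1,53.3,-0.351,0,0, 6,-41.1,53.3,-0.351,0,0]' 8.5
python3 - <<'E'
from h import *
goal([.574,.0175,.108],90)
E
```

```text
time: 1.6
tcp_pos: [0.5752, 0.0122, 0.2426]
tcp_rot: [0.707, 0.001, 0.708, -0.004]
contact_force: [-0.1, 0.1, 0.1]
gripper_width: 0.0851
t 1.6 grasp now [0.5751 0.012  0.1886] y0 89.6 dyaw 0.4 tilt 0.24 F [-0.1  0.1  0.1] w 0.0851
row [ 8.05  0.56 -0.11] [-0.007 -0.002  0.004] rows>= 1.3
q [ 0.06  0.49 -0.2   1.72  0.12  0.95  1.38]
```

```bash
python3 -m jog '[1,0.56,-0.11,-0.007,-0.002,0.004, 3,0.56,-0.11,-0.007,-0.002,0.004, 4,0.56,-0.11,-0.007,-0.002,0.004]'
python3 - <<'E'
from h import *
goal([.574,.0175,.108],90)
im=read_camera("side");crop("side",im,281,190,40,"pics/a1.png")
im=read_camera("top");crop("top",im,285,170,40,"pics/a2.png")
E
```

```text
time: 1.98
tcp_pos: [0.5729, 0.0193, 0.2012]
tcp_rot: [0.707, -0.001, 0.708, 0.001]
contact_force: [0.9, -0.3, 0.9]
gripper_width: 0.0852
t 1.98 grasp now [0.5728 0.0193 0.1472] y0 90.1 dyaw -0.1 tilt 0.11 F [ 0.9 -0.3  0.9] w 0.0852
row [ 3.92 -0.18  0.12] [ 0.002 -0.002 -0.001] rows>= 0.6
q [ 0.05  0.53 -0.2   1.78  0.13  0.85  1.37]
pics/a1.png origin 241 150 scale 7
pics/a2.png origin 245 130 scale 7
```

View pics/a1.png

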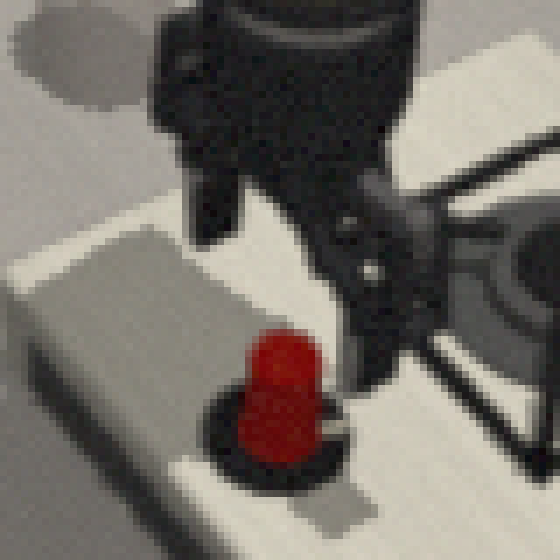

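The fingers straddle the cap (cap top near (281,200)), with tips at about (272,184) and (293,206). Next I descend and close.

```bash
python3 -m jog '[1.3,-0.18,0.12,0,0,0, 2.6,-0.18,0.12,0,0,0, 3.9,-0.18,0.12,0,0,0, 3.9,-0.18,0.12,0,0,0]' && python3 -m jog '[0,0,0,0,0,0,0,0,0,0,0,0,0,0,0,0,0,0,0,0,0,0,0,0,0,0,0,0,0,0,0,0,0,0,0,0]' 2.6
python3 - <<'E'
from h import *
goal([.574,.0175,.168],90)
im=read_camera("side");crop("side",im,281,190,40,"pics/b1.png")
E
```

```text
time: 2.58
tcp_pos: [0.5735, 0.0169, 0.161]
tcp_rot: [0.705, -0.0, 0.709, 0.001]
contact_force: [0.6, -0.1, -0.2]
gripper_width: 0.0851
time: 3.32
tcp_pos: [0.5738, 0.0169, 0.1616]
tcp_rot: [0.706, -0.0, 0.708, 0.001]
contact_force: [-1.6, 0.1, 5.2]
gripper_width: 0.0283
t 3.33 grasp now [0.5736 0.017  0.1076] y0 90.1 dyaw -0.1 tilt 0.2 F [-1.6  0.1  5.2] w 0.0283
row [-6.04  0.06  0.  ] [ 0.002 -0.003 -0.   ] rows>= 1.0
q [ 0.05  0.58 -0.19  1.82  0.15  0.76  1.36]
pics/b1.png origin 241 150 scale 7
```

View pics/b1.png

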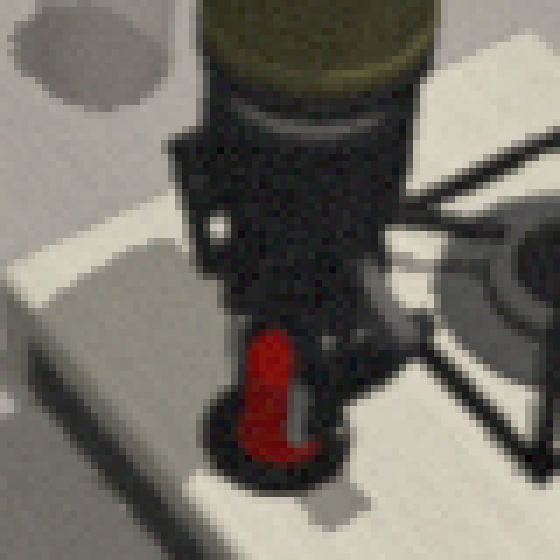

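```bash
python3 -m jog '[-2,0,0,0,0,0,-4.5,0,0,0,0,0,-8,0,0,0,0,0,-8,0,0,0,0,0]' 2
python3 - <<'E'
from h import *
goal([.49,-.305,.168],90)
im=read_camera("side");crop("side",im,281,190,40,"pics/c1.png")
im=read_camera("top");crop("top",im,285,175,40,"pics/c2.png")
E
```

```text
time: 3.88
tcp_pos: [0.5752, 0.017, 0.2439]
tcp_rot: [0.708, -0.0, 0.707, 0.001]
contact_force: [-0.3, 0.3, -1.5]
gripper_width: 0.0282
t 3.88 grasp now [0.5753 0.0171 0.1899] y0 90.1 dyaw -0.1 tilt 0.08 F [-0.3  0.3 -1.5] w 0.0282
row [  2.17 -32.19  -8.57] [ 0.001  0.001 -0.001] rows>= 5.3
q [ 0.06  0.48 -0.2   1.72  0.12  0.95  1.39]
pics/c1.png origin 241 150 scale 7
pics/c2.png origin 245 135 scale 7
```

View pics/c1.png

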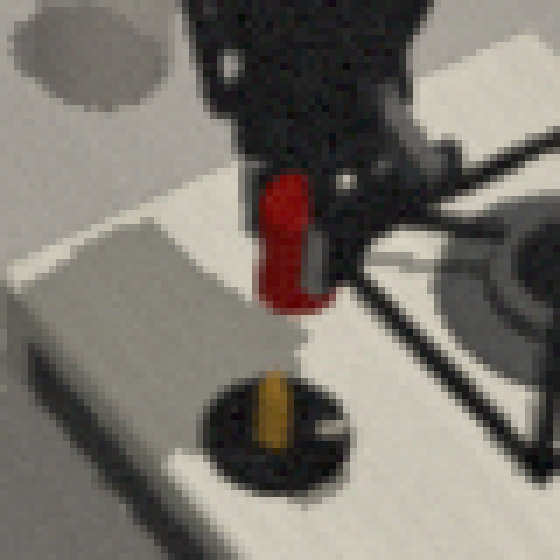

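The cap is held, the brass shaft is bared at about (280,208), and the tick is at about (289,211). Next I go to the dish.

```bash
python3 -m jog '[2.1,-32.2,-8.6,0,0,0,2.1,-32.2,-8.6,0,0,0,2.1,-32.2,-8.6,0,0,0,2.1,-32.2,-8.6,0,0,0,2.1,-32.2,-8.6,0,0,0,2.1,-32.2,-8.6,0,0,0,2.1,-32.2,-8.6,0,0,0,4.5,-32.2,-8.6,0,0,0,7,-32.2,-8.6,0,0,0,7,-32.2,-8.6,0,0,0,7,-32.2,-8.6,0,0,0]'
python3 - <<'E'
from h import *
goal([.49,-.305,.040],90)
im=read_camera("side");crop("side",im,334,310,40,"pics/d1.png");cv2.imwrite("pics/d_side.png",im[:,:,::-1])
cv2.imwrite("pics/d_top.png",read_camera("top")[:,:,::-1]);im=cv2.imread("pics/d_top.png")[:,:,::-1];crop("top",im,392,205,40,"pics/d2.png")
E
```

```text
time: 5.35
tcp_pos: [0.489, -0.304, 0.1721]
tcp_rot: [0.706, -0.001, 0.708, 0.001]
contact_force: [0.1, -0.5, -0.2]
gripper_width: 0.0285
t 5.35 grasp now [ 0.4889 -0.304   0.1181] y0 90.2 dyaw -0.2 tilt 0.17 F [ 0.1 -0.5 -0.2] w 0.0285
row [ 7.81 -0.1   0.12] [ 0.004 -0.003 -0.001] rows>= 1.3
q [ 0.62  0.57 -0.17  1.8   0.13  0.79  1.96]
pics/d1.png origin 294 270 scale 7
pics/d2.png origin 352 165 scale 7
```

View pics/d1.png

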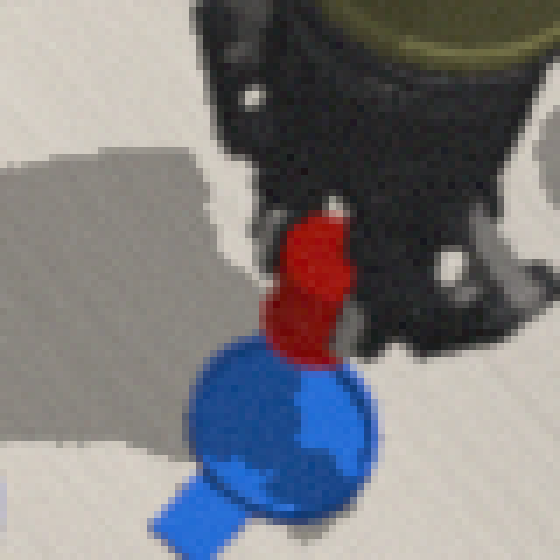

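View pics/d2.png

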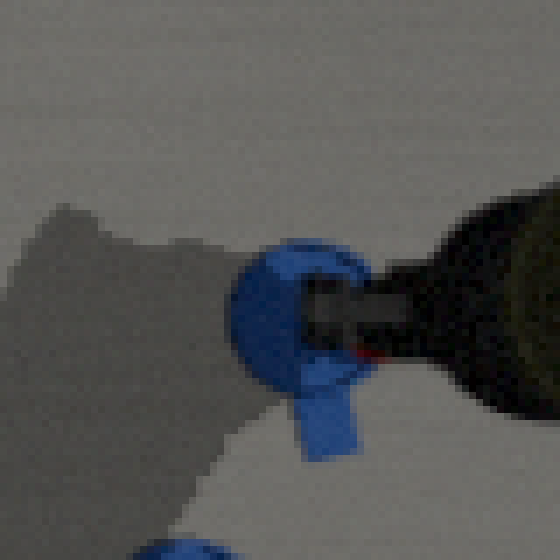

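```bash
python3 -m jog '[2.5,-0.1,0.12,0,0,0,5,-0.1,0.12,0,0,0,7,-0.1,0.12,0,0,0,7.5,-0.1,0.12,0,0,0,7.6,-0.1,0.12,0,0,0,7.7,-0.1,0.12,0,0,0,7.8,-0.1,0.12,0,0,0]'
python3 - <<'E'
from h import *
goal([.49,-.305,.038],90)
im=read_camera("side");crop("side",im,334,310,40,"pics/e1.png")
E
```

```text
time: 6.32
tcp_pos: [0.4903, -0.3061, 0.0953]
tcp_rot: [0.707, -0.001, 0.707, 0.0]
contact_force: [-0.1, -0.0, 0.1]
gripper_width: 0.0284
t 6.33 grasp now [ 0.4903 -0.3061  0.0413] y0 90.1 dyaw -0.1 tilt 0.08 F [-0.1 -0.   0.1] w 0.0284
row [ 0.33  0.11 -0.03] [ 0.002 -0.001  0.001] rows>= 0.1
q [ 0.61  0.67 -0.14  1.86  0.16  0.62  1.94]
pics/e1.png origin 294 270 scale 7
```

View pics/e1.png

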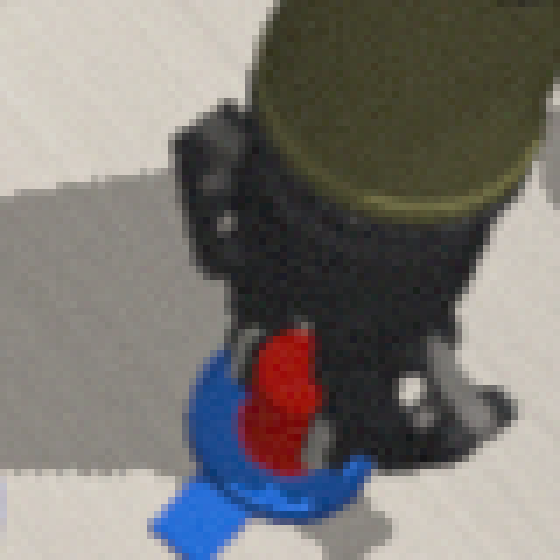

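The cap sits inside the dish ring, in view at about (334,330). I'll lower it to touch.

```bash
python3 -m jog '[0.15,0.1,0,0,0,0,0.3,0.1,0,0,0,0,0.4,0.1,0,0,0,0,0.4,0.1,0,0,0,0]'
python3 - <<'E'
from h import *
goal([.49,-.305,.038],90)
E
```

```text
time: 6.88
tcp_pos: [0.4902, -0.3049, 0.0915]
tcp_rot: [0.707, -0.001, 0.707, 0.001]
contact_force: [-1.6, 0.5, 5.6]
gripper_width: 0.0281
t 6.88 grasp now [ 0.4902 -0.3049  0.0375] y0 90.1 dyaw -0.1 tilt 0.08 F [-1.6  0.5  5.6] w 0.0281
row [-0.05 -0.01 -0.02] [ 0.003 -0.001  0.001] rows>= 0.0
q [ 0.6   0.68 -0.14  1.87  0.16  0.61  1.93]
```

```bash
python3 -m jog '[0,0,0,0,0,0,0,0,0,0,0,0,0,0,0,0,0,0,0,0,0,0,0,0,-1,0,0,0,0,0,-3,0,0,0,0,0,-6,0,0,0,0,0,-10,0,0,0,0,0,-10,0,0,0,0,0,-10,0,0,0,0,0]' 6.5
python3 - <<'E'
from h import *
goal([.442,.347,.14],35+90)
goal([.442,.347,.14],35+90,fl=True)
im=read_camera("side");crop("side",im,334,310,40,"pics/f1.png");cv2.imwrite("pics/f_side.png",im[:,:,::-1])
im=read_camera("top");cv2.imwrite("pics/f_top.png",im[:,:,::-1])
def pan(L,fn):
    cv2.imwrite(fn,np.hstack([cv2.resize(np.ascontiguousarray(cv2.imread(f"pics/f_{n}.png")[y-h:y+h,x-h:x+h]),(380,380),interpolation=cv2.INTER_CUBIC) for n,x,y,h in L]))
pan([("side",281,211,15),("top",285,179,15)],"pics/stem.png")
E
```

```text
time: 8.12
tcp_pos: [0.4901, -0.3048, 0.1918]
tcp_rot: [0.707, -0.001, 0.707, 0.0]
contact_force: [0.5, 0.2, -0.1]
gripper_width: 0.0651
t 8.12 grasp now [ 0.49   -0.3048  0.1378] y0 90.1 dyaw 34.9 tilt 0.09 F [ 0.5  0.2 -0.1] w 0.0651
row [-0.3  65.19 -4.65] [-0.608 -0.001  0.001] rows>= 10.5
q [ 0.63  0.54 -0.17  1.78  0.12  0.83  1.97]
t 8.12 grasp now [ 0.49   -0.3048  0.1378] y0 90.1 dyaw -145.1 tilt 0.09 F [ 0.5  0.2 -0.1] w 0.0651
row [-0.3  65.19 -4.65] [2.533e+00 1.000e-03 2.000e-03] rows>= 13.6
q [ 0.63  0.54 -0.17  1.78  0.12  0.83  1.97]
pics/f1.png origin 294 270 scale 7
```

View pics/f1.png

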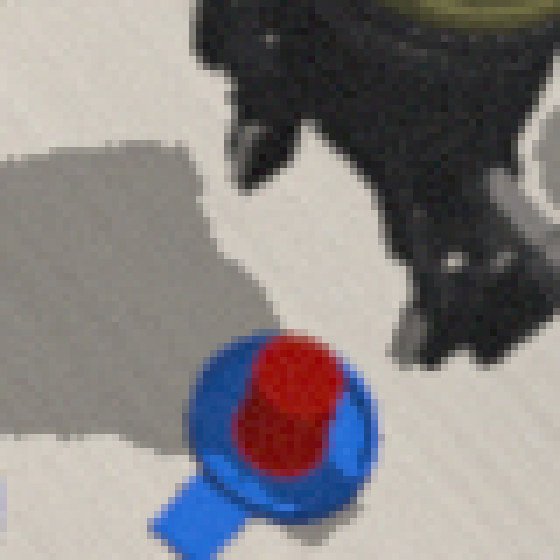

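View pics/stem.png

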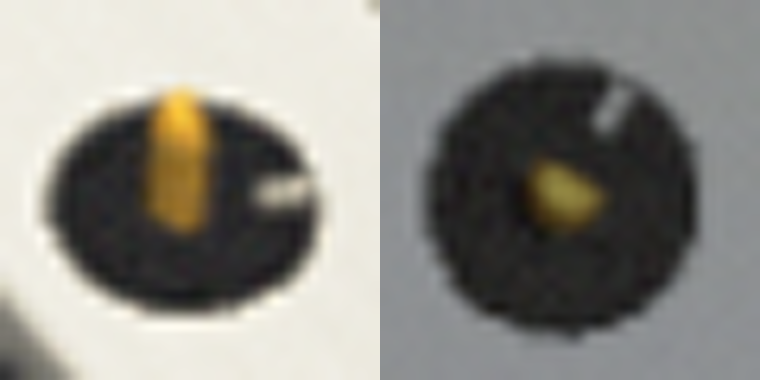

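The cap stands upright in the dish, top at (336,324) and rim inside the ring. The shaft and tick are clearly visible, so I'll measure their centre and direction.

```bash
cat > m.py <<'E'
from h import *
B=[]
for n in("side","top"):
    im=cv2.imread(f"pics/f_{n}.png"); cx,cy=(281,211) if n=="side" else (285,179); h=15
    k=im[cy-h:cy+h,cx-h:cx+h]; g=cv2.resize(k,None,fx=8,fy=8,interpolation=cv2.INTER_CUBIC); hsv=cv2.cvtColor(g,cv2.COLOR_BGR2HSV)
    thr=100
    dark=((hsv[...,2]<thr)).astype(np.uint8); 
    kk,l,st,ce=cv2.connectedComponentsWithStats(dark); i=l[120,100] if l[120,100] else 1+np.argmax(st[1:,4])
    i=1+np.argmax([st[j,4] if st[j,0]>3 and st[j,1]>3 else 0 for j in range(1,kk)])
    m=(l==i).astype(np.uint8); c=max(cv2.findContours(m,cv2.RETR_EXTERNAL,cv2.CHAIN_APPROX_NONE)[0],key=len); hull=cv2.convexHull(c)
    full=cv2.drawContours(np.zeros_like(m),[hull],-1,1,-1)
    el=cv2.fitEllipse(c if n=="top" else hull)
    inner=cv2.erode(full,np.ones((3,3)))
    white=((hsv[...,1]<90)&(hsv[...,2]>(120 if n=="side" else 95))&(inner>0)).astype(np.uint8)
    kk,l,st,ce=cv2.connectedComponentsWithStats(white); j=1+np.argmax(st[1:,4])
    yx=np.argwhere(l==j).astype(np.float32)[:,::-1]; mean=yx.mean(0); 
    _,_,V=np.linalg.svd(yx-mean,full_matrices=False)
    px=lambda p:(cx-h+(p[0]+.5)/8-.5,cy-h+(p[1]+.5)/8-.5)
    b=onz(n,px(el[0]),.074); t=onz(n,px(mean),.074); v=onz(n,px(mean+V[0]*20),.074)-t
    print(n,"bezel px",np.round(px(el[0]),2),b.round(4),"axes",np.array(el[1])/8,"tick px",np.round(px(mean),2),t.round(4),st[j,4],"dir c->t",np.degrees(np.arctan2(*(t-b)[1::-1])).round(1),np.linalg.norm(t-b).round(4),"line",np.degrees(np.arctan2(v[1],v[0])).round(1))
    y=((hsv[...,0]>10)&(hsv[...,0]<35)&(hsv[...,1]>100)&(hsv[...,2]>(200 if n=="side" else 110))).astype(np.uint8)
    yx=np.argwhere(y)[:,::-1]; print(" bright brass centroid",np.round(px(yx.mean(0)),2)); B.append(px(yx.mean(0)))
E
python3 m.py
python3 - <<'E'
from h import *
# hob yaw from front edges, top view
im=cv2.imread("pics/f_top.png");g=cv2.cvtColor(im,cv2.COLOR_BGR2GRAY)
m=(g>140).astype(np.uint8); c=max(cv2.findContours(m,cv2.RETR_EXTERNAL,cv2.CHAIN_APPROX_NONE)[0],key=cv2.contourArea); re=cv2.minAreaRect(c); q=cv2.boxPoints(re); w=np.array([onz("top",p,.07) for p in q]); print(re, w.round(4), w.mean(0).round(4),[np.linalg.norm(w[i]-w[i-1]).round(3) for i in range(4)],[np.degrees(np.arctan2(*(w[i]-w[i-1])[1::-1])).round(1) for i in range(4)])
E
```

```text
side bezel px [280.07 211.91] [0.5713 0.0159 0.074 ] axes [16.24282074 20.70515251] tick px [287.92 210.63] [0.5917 0.0074 0.074 ] 448 dir c->t -22.6 0.0222 line 155.9
 bright brass centroid [279.84 204.62]
top bezel px [283.87 179.2 ] [0.573  0.0176 0.074 ] axes [21.75942039 21.81075668] tick px [287.91 171.93] [0.5929 0.0067 0.074 ] 358 dir c->t -28.9 0.0227 line 148.4
 bright brass centroid [284.17 178.67]
((285.3966979980469, 145.99644470214844), (98.59656524658203, 97.14915466308594), 1.9749343395233154) [[ 0.5356  0.152   0.07  ]
 [ 0.8061  0.1451  0.07  ]
 [ 0.7962 -0.1276  0.07  ]
 [ 0.5274 -0.1156  0.07  ]] [0.6663 0.0135 0.07  ] [np.float64(0.268), np.float64(0.271), np.float64(0.273), np.float64(0.269)] [np.float64(88.3), np.float64(-1.5), np.float64(-92.1), np.float64(177.5)]
```

```bash
python3 -m jog '[-0.3,65.2,-4.65,-0.608,0,0,-0.3,65.2,-4.65,-0.608,0,0,-0.3,65.2,-4.65,-0.608,0,0,-0.3,65.2,-4.65,-0.608,0,0,-0.3,65.2,-4.65,-0.608,0,0,-0.3,65.2,-4.65,-0.608,0,0,-0.3,65.2,-4.65,-0.608,0,0,-0.3,65.2,-4.65,-0.608,0,0,-0.3,65.2,-4.65,-0.608,0,0,-0.3,65.2,-4.65,-0.608,0,0,-0.3,65.2,-4.65,-0.608,0,0,-0.3,65.2,-4.65,-0.608,0,0]' 6.5;  python3 -m jog '[0,0,0,0,0,0,0,0,0,0,0,0]'
python3 - <<'E'
from h import *
goal([.4423,.3475,.025],125)
im=read_camera("side");crop("side",im,183,165,40,"pics/g1.png")
E
```

```text
time: 9.72
tcp_pos: [0.4401, 0.3501, 0.1926]
tcp_rot: [0.672, -0.213, 0.675, 0.215]
contact_force: [-0.3, -0.7, -1.1]
gripper_width: 0.0653
time: 9.98
tcp_pos: [0.4404, 0.3487, 0.1922]
tcp_rot: [0.672, -0.213, 0.676, 0.214]
contact_force: [-0.3, 0.2, 0.1]
gripper_width: 0.065
t 9.97 grasp now [0.4401 0.3487 0.1382] y0 125.2 dyaw -0.2 tilt 0.3 F [-0.3  0.2  0.1] w 0.065
row [11.32 -0.24  0.14] [ 0.003 -0.005 -0.002] rows>= 1.8
q [-0.48  0.54 -0.36  1.82  0.24  0.83  1.23]
pics/g1.png origin 143 125 scale 7
```

View pics/g1.png

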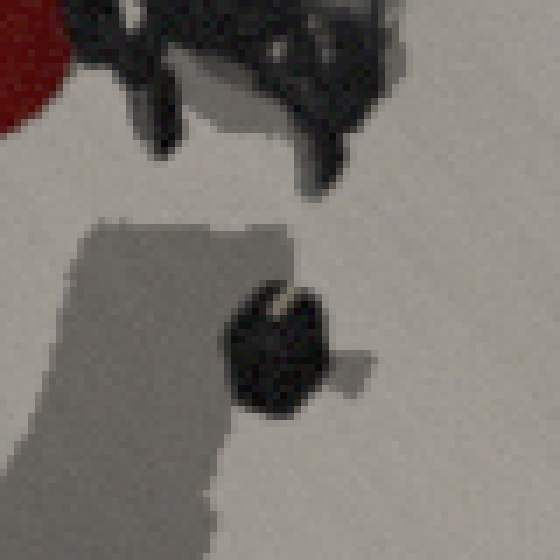

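The fingers (tips near (166,147) and (188,153)) are above and to either side of the knob at (183,174). Next I descend and grip it.

```bash
python3 -m jog '[3,-0.24,0.14,0.003,-0.005,-0.002,6,-0.24,0.14,0.003,-0.005,-0.002,9,-0.24,0.14,0.003,-0.005,-0.002,10.5,-0.24,0.14,0.003,-0.005,-0.002,11.3,-0.24,0.14,0.003,-0.005,-0.002,11.3,-0.24,0.14,0.003,-0.005,-0.002,11.3,-0.24,0.14,0.003,-0.005,-0.002]'
python3 - <<'E'
from h import *
goal([.4423,.3475,.025],125)
im=read_camera("side");crop("side",im,183,165,40,"pics/h1.png")
E
```

```text
time: 10.9
tcp_pos: [0.4429, 0.3479, 0.0803]
tcp_rot: [0.675, -0.212, 0.674, 0.213]
contact_force: [-0.1, -0.2, -0.3]
gripper_width: 0.0653
t 10.9 grasp now [0.4429 0.348  0.0263] y0 125.0 dyaw 0.0 tilt 0.13 F [-0.1 -0.2 -0.3] w 0.0653
row [ 0.13  0.   -0.07] [-0.     0.002 -0.   ] rows>= 0.0
q [-0.53  0.69 -0.28  1.91  0.33  0.58  1.16]
pics/h1.png origin 143 125 scale 7
```

View pics/h1.png

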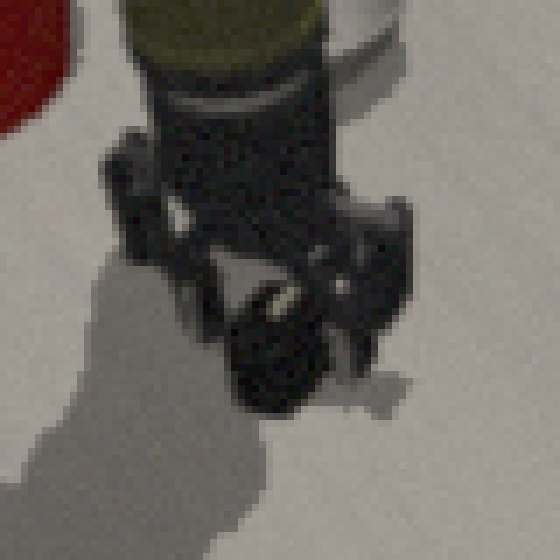

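```bash
python3 -m jog '[0.1,0,0,0,0,0,0.1,0,0,0,0,0,0.1,0,0,0,0,0,0.1,0,0,0,0,0,0.1,0,0,0,0,0,0.1,0,0,0,0,0]' 2.4 && python3 -m jog '[-1,0,0,0,0,0,-4,0,0,0,0,0,-9,0,0,0,0,0,-14,0,0,0,0,0,-14,0,0,0,0,0,-14,0,0,0,0,0]'
python3 - <<'E'
from h import *
goal([.5722,.0168,.165],64)
im=read_camera("side");crop("side",im,183,140,40,"pics/i1.png")
E
```

```text
time: 11.7
tcp_pos: [0.4431, 0.3481, 0.08]
tcp_rot: [0.676, -0.212, 0.673, 0.213]
contact_force: [-1.8, -0.4, 4.6]
gripper_width: 0.0337
time: 12.45
tcp_pos: [0.4426, 0.3474, 0.2201]
tcp_rot: [0.676, -0.212, 0.673, 0.213]
contact_force: [0.0, -0.0, -0.2]
gripper_width: 0.0337
t 12.45 grasp now [0.4427 0.3475 0.1661] y0 125.0 dyaw -61.0 tilt 0.2 F [ 0.  -0.  -0.2] w 0.0337
row [  0.08 -34.52  -8.32] [ 1.064  0.003 -0.002] rows>= 5.7
q [-0.47  0.5  -0.37  1.79  0.23  0.89  1.24]
pics/i1.png origin 143 100 scale 7
```

View pics/i1.png

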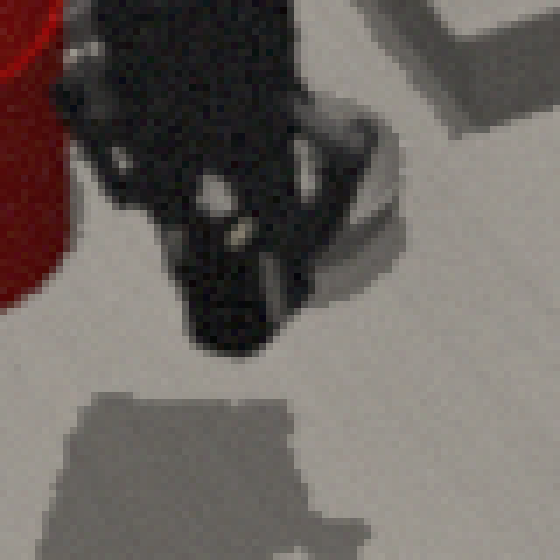

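```bash
python3 -m jog '[0,-34.5,-8.3,1.064,0.003,-0.002,0,-34.5,-8.3,1.064,0.003,-0.002,0,-34.5,-8.3,1.064,0.003,-0.002,0,-34.5,-8.3,1.064,0.003,-0.002,0,-34.5,-8.3,1.064,0.003,-0.002,0,-34.5,-8.3,1.064,0.003,-0.002,0,-34.5,-8.3,1.064,0.003,-0.002,0,-34.5,-8.3,1.064,0.003,-0.002,0,-34.5,-8.3,1.064,0.003,-0.002,0,-34.5,-8.3,1.064,0.003,-0.002]' && python3 -m jog '[0,0,0,0,0,0,0,0,0,0,0,0]'
python3 - <<'E'
from h import *
goal([.5722,.0168,.13],64)
im=read_camera("side");crop("side",im,281,195,40,"pics/j1.png");cv2.imwrite("pics/j_side.png",im[:,:,::-1])
im=read_camera("top");crop("top",im,285,175,40,"pics/j2.png");cv2.imwrite("pics/j_top.png",im[:,:,::-1])
E
```

```text
time: 13.75
tcp_pos: [0.5718, 0.0182, 0.219]
tcp_rot: [0.689, 0.158, 0.69, -0.159]
contact_force: [-1.0, 0.5, 0.1]
gripper_width: 0.0336
time: 14.0
tcp_pos: [0.5717, 0.0186, 0.2191]
tcp_rot: [0.689, 0.158, 0.69, -0.158]
contact_force: [0.3, -0.1, -0.8]
gripper_width: 0.0338
t 14.0 grasp now [0.5716 0.0186 0.1651] y0 64.2 dyaw -0.2 tilt 0.09 F [ 0.3 -0.1 -0.8] w 0.0338
row [ 3.51 -0.14  0.13] [ 0.003 -0.001  0.001] rows>= 0.6
q [-0.04  0.5  -0.06  1.76  0.04  0.88  1.01]
pics/j1.png origin 241 155 scale 7
pics/j2.png origin 245 135 scale 7
```

View pics/j1.png

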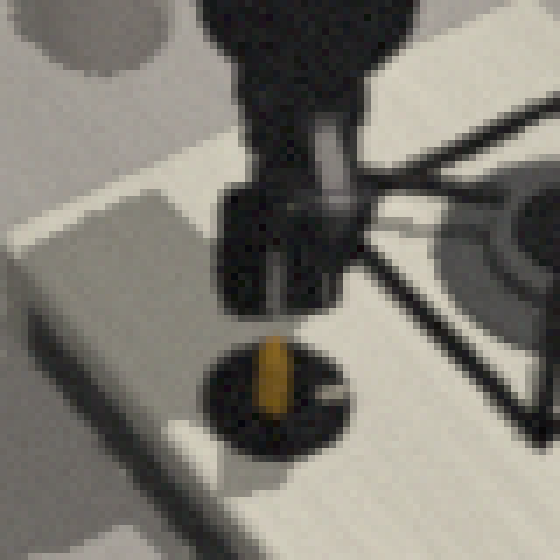

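View pics/j2.png

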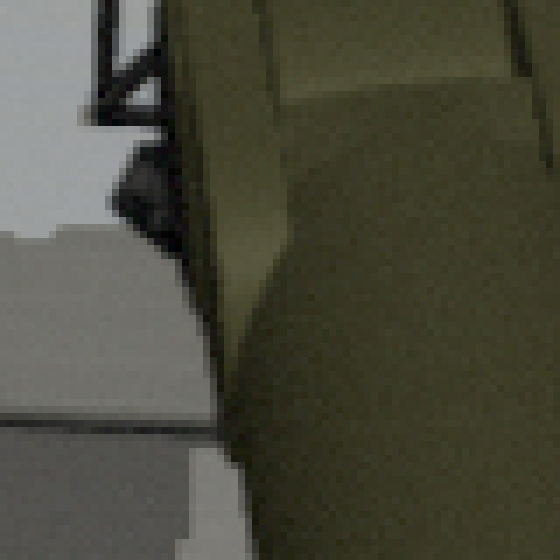

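Run:
```python
from h import *
print("grasp-centre knob proj", [proj("side",[.5716,.0186,z]).round(2) for z in(.1405,.16,.18)])
print("stem tip/base proj at est", [proj("side",[.5722,.0168,z]).round(2) for z in(.104,.074)])
im=cv2.imread("pics/j_side.png"); g=cv2.cvtColor(im,cv2.COLOR_BGR2GRAY).astype(int)
for y in (184,187,190,193,196,198,199,200,201): print(y,g[y,266:296])
f=cv2.imread("pics/f_side.png").astype(int)
hs=cv2.cvtColor(f.astype(np.uint8),cv2.COLOR_BGR2HSV)
for y in range(201,217):
    row=hs[y,272:288]; xs=[272+i for i in range(16) if row[i,1]>110 and 10<row[i,0]<35 and row[i,2]>70]; print(y,xs, hs[y,276:285,2])
```

```text
grasp-centre knob proj [array([280.83, 194.83]), array([281.22, 189.73]), array([281.63, 184.37])]
stem tip/base proj at est [array([280.71, 204.34]), array([280.14, 211.57])]
184 [181 196 195 198 200 172  97  29  20  27  25  26  13  22  35  37  67  53
  48  42  52  73  92  99  93  67  47  37  88 180]
187 [129 132 145 182 198 167  90  24  24  25  20  29   8  30  31  31  31  22
  16  28  25  39  43  51  41  33  29  71 125 135]
190 [131 130 132 130 129  91  47  16  23  24   9  22  10  39  33  32  27  19
  34  27  29  24  30  31  25  29  10  53 117 187]
193 [132 132 131 130 128  83  29  22  24  14  15  14  26  60  80  58  27  26
  27  20  38  31  35  29  87 139 139  93  49  29]
196 [132 134 131 133 133 110  58  17  14  27  26  21  30  77  87  52  36  30
  32  12  37  66  40  80 181 199 200 203 194 148]
198 [133 131 130 131 132 131  94  42  26  21  15  19  34  80  86  55  32  29
  27  25  27  58  77 145 190 201 198 202 203 202]
199 [130 131 131 130 132 129 110  70  47  22  30  24  36  61  82  64  49  53
  52  65  90 116 170 193 198 201 197 197 199 201]
200 [129 131 130 134 132 133 127 12
[... 449 characters left out ...]
 [ 56  69 164 225 240 205 108  49  61]
206 [278, 279, 280, 281, 282] [ 36  66 155 196 220 205 115  46  42]
207 [278, 279, 280, 281, 282] [ 49  62 128 163 183 184 117  60  44]
208 [278, 279, 280, 281, 282] [ 40  67 119 140 153 149  94  50  41]
209 [277, 278, 279, 280, 281, 282] [ 45  75 123 140 145 147  86  48  41]
210 [277, 278, 279, 280, 281, 282] [ 38  74 125 143 151 150  89  50  42]
211 [277, 278, 279, 280, 281, 282] [ 45  71 126 142 152 139  82  43  41]
212 [277, 278, 279, 280, 281] [ 46  74 125 142 152 131  82  46  43]
213 [278, 279, 280, 281] [ 46  55  79 120 144 117  70  42  41]
214 [] [39 48 50 63 79 65 48 45 40]
215 [] [43 41 45 40 42 43 49 44 46]
216 [] [33 44 43 39 45 42 42 45 48]
```

Run:
```python
from h import *
def ext(c,yaw,rad,z):
    a=np.radians(yaw);ux=np.array([np.cos(a),np.sin(a)]);uy=np.array([-ux[1],ux[0]])
    P=[]
    for sx in(1,-1):
        for sy in(1,-1):
            for t in np.linspace(0,2*np.pi,40):
                x=sx*(.023-rad)+rad*np.cos(t);y=sy*(.017-rad)+rad*np.sin(t)
                P.append(proj("side",[*(np.array(c)+x*ux+y*uy),z]))
    P=np.array(P); return P[:,0].min().round(2),P[:,0].max().round(2),P[:,1].max().round(2),P[P[:,1].argmax()].round(1)
for rad in(.001,.005,.008):
    for z in(.1405,.16): print(rad,z,ext((.5716,.0186),-25.8,rad,z))
for v in ((.001,0),(0,.001)): print(proj("side",[.5716+v[0],.0186+v[1],.15])-proj("side",[.5716,.0186,.15]))
```

```text
0.001 0.1405 (np.float64(271.06), np.float64(290.74), np.float64(200.59), array([273.7, 200.6]))
0.001 0.16 (np.float64(271.31), np.float64(291.27), np.float64(195.51), array([274. , 195.5]))
0.005 0.1405 (np.float64(271.31), np.float64(290.45), np.float64(200.43), array([274.9, 200.4]))
0.005 0.16 (np.float64(271.57), np.float64(290.97), np.float64(195.35), array([275.2, 195.3]))
0.008 0.1405 (np.float64(271.5), np.float64(290.23), np.float64(200.31), array([275.8, 200.3]))
0.008 0.16 (np.float64(271.77), np.float64(290.74), np.float64(195.22), array([276.1, 195.2]))
[ 0.30635341 -0.16026203]
[-0.2328994 -0.2325801]
```

Run:
```python
import cv2,numpy as np
a=cv2.imread("pics/j_side.png")[178:206,264:298]
a=np.clip((a.astype(float)/255)**.5*255,0,255).astype(np.uint8)
cv2.imwrite("pics/jz.png",cv2.resize(a,None,fx=18,fy=18,interpolation=cv2.INTER_CUBIC))
```

```text
(no output)
```

View pics/jz.png

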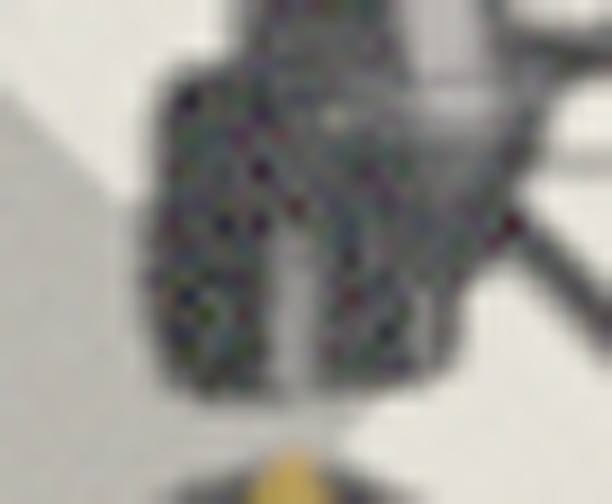

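Run:
```python
from h import *
goal([.573,.0163,.135],63.7)
```

```text
t 14.1 grasp now [0.5717 0.0183 0.1651] y0 64.2 dyaw -0.5 tilt 0.09 F [-0.9 -0.9 -1. ] w 0.0335
row [ 3.01 -0.12  0.2 ] [ 0.008 -0.001  0.001] rows>= 0.5
q [-0.04  0.5  -0.06  1.76  0.04  0.88  1.01]
```

```bash
python3 -m jog '[1,-0.12,0.2,0.008,0,0,2,-0.12,0.2,0.008,0,0,3,-0.12,0.2,0.008,0,0,3,-0.12,0.2,0.008,0,0,3,-0.12,0.2,0.008,0,0]'
python3 - <<'E'
from h import *
goal([.573,.0163,.12],63.7)
im=read_camera("side");cv2.imwrite("pics/k_side.png",im[:,:,::-1])
a=im[180:215,262:298,::-1]
a=np.clip((a.astype(float)/255)**.5*255,0,255).astype(np.uint8)
cv2.imwrite("pics/kz.png",cv2.resize(a,None,fx=16,fy=16,interpolation=cv2.INTER_CUBIC))
E
```

```text
time: 14.72
tcp_pos: [0.5731, 0.0164, 0.1891]
tcp_rot: [0.688, 0.161, 0.689, -0.161]
contact_force: [-0.5, -1.0, -1.0]
gripper_width: 0.0333
t 14.72 grasp now [0.573  0.0163 0.1351] y0 63.7 dyaw 0.0 tilt 0.09 F [-0.5 -1.  -1. ] w 0.0333
row [ 1.51 -0.01 -0.  ] [-0.    -0.001  0.001] rows>= 0.2
q [-0.03  0.54 -0.06  1.79  0.04  0.81  1.  ]
```

View pics/kz.png

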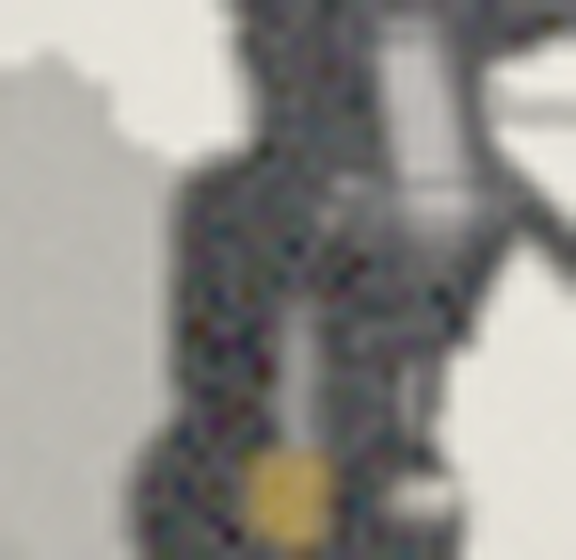

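Knob edges at columns 272.4 and 289.2 (centre 280.8) agree with the shaft axis carried up to that height (280.9). I'll start the insertion.

```bash
python3 -m jog '[0.2,0,0,0,0,0,0.4,0,0,0,0,0,0.6,0,0,0,0,0,0.8,0,0,0,0,0,0.9,0,0,0,0,0]'
python3 - <<'E'
from h import *
goal([.573,.0163,.12],63.7); print(r.get_state()["moment"])
E
```

```text
time: 15.4
tcp_pos: [0.5731, 0.0163, 0.1801]
tcp_rot: [0.688, 0.161, 0.689, -0.161]
contact_force: [0.0, 0.5, -1.0]
gripper_width: 0.0337
t 15.4 grasp now [0.573  0.0163 0.1261] y0 63.7 dyaw 0.0 tilt 0.08 F [ 0.   0.5 -1. ] w 0.0337
row [ 0.61 -0.01 -0.01] [-0.    -0.001  0.001] rows>= 0.1
q [-0.04  0.55 -0.06  1.8   0.04  0.79  1.  ]
[-4.58641354e-02 -8.49250564e-05 -3.36725826e-03]
```

```bash
python3 -m jog '[0.15,0,0,0,0,0,0.3,0,0,0,0,0,0.45,0,0,0,0,0,0.6,0,0,0,0,0]'
python3 - <<'E'
from h import *
goal([.573,.0163,.12],63.7); print(r.get_state()["moment"].round(2))
E
```

```text
time: 15.9
tcp_pos: [0.5731, 0.0164, 0.174]
tcp_rot: [0.688, 0.161, 0.689, -0.161]
contact_force: [-0.1, -0.5, -1.0]
gripper_width: 0.0334
t 15.9 grasp now [0.5731 0.0163 0.12  ] y0 63.7 dyaw 0.0 tilt 0.07 F [-0.1 -0.5 -1. ] w 0.0334
row [ 0.   -0.01 -0.01] [-0.    -0.001  0.001] rows>= 0.0
q [-0.04  0.56 -0.06  1.81  0.04  0.78  1.  ]
[-0.07  0.02 -0.04]
```

```bash
python3 -m jog '[0.2,0,0,0,0,0,0.4,0,0,0,0,0,0.6,0,0,0,0,0,0.8,0,0,0,0,0]'; python3 -m jog '[0.1,0,0,0,0,0,0.2,0,0,0,0,0,0.3,0,0,0,0,0,0.3,0,0,0,0,0]'
python3 - <<'E'
from h import *
goal([.573,.0163,.104],63.7); print(r.get_state()["moment"].round(2))
E
```

```text
time: 16.4
tcp_pos: [0.5731, 0.0164, 0.1659]
tcp_rot: [0.688, 0.161, 0.689, -0.161]
contact_force: [0.4, -0.4, -0.4]
gripper_width: 0.0334
time: 16.9
tcp_pos: [0.5731, 0.0163, 0.1631]
tcp_rot: [0.688, 0.161, 0.689, -0.161]
contact_force: [-0.9, -0.5, 2.7]
gripper_width: 0.0333
t 16.9 grasp now [0.573  0.0163 0.1091] y0 63.7 dyaw 0.0 tilt 0.07 F [-0.9 -0.5  2.7] w 0.0333
row [ 0.51 -0.   -0.01] [-0.    -0.001  0.001] rows>= 0.1
q [-0.04  0.57 -0.05  1.82  0.04  0.75  1.  ]
[0.01 0.26 0.03]
```

Contact has begun at home height. I'll press on in small steps and watch for the spring and then the stop.

```bash
python3 -m jog '[0.1,0,0,0,0,0,0.2,0,0,0,0,0,0.2,0,0,0,0,0]'; python3 -m jog '[0.1,0,0,0,0,0,0.2,0,0,0,0,0,0.2,0,0,0,0,0]';python3 -m jog '[0.1,0,0,0,0,0,0.2,0,0,0,0,0,0.2,0,0,0,0,0]'
```

```text
time: 17.27
tcp_pos: [0.5731, 0.0164, 0.1612]
tcp_rot: [0.688, 0.161, 0.689, -0.161]
contact_force: [-1.7, -0.4, 5.1]
gripper_width: 0.0339
time: 17.65
tcp_pos: [0.5732, 0.0163, 0.1594]
tcp_rot: [0.688, 0.161, 0.689, -0.161]
contact_force: [-1.7, 0.1, 6.4]
gripper_width: 0.0338
time: 18.02
tcp_pos: [0.5732, 0.0163, 0.1579]
tcp_rot: [0.688, 0.161, 0.689, -0.161]
contact_force: [-3.4, -0.7, 8.3]
gripper_width: 0.0337
```

```bash
python3 -m jog '[0.1,0,0,0,0,0,0.15,0,0,0,0,0,0.15,0,0,0,0,0]'; python3 -m jog '[0.1,0,0,0,0,0,0.15,0,0,0,0,0,0.15,0,0,0,0,0]'
python3 - <<'E'
from h import *
goal([.573,.0163,.104],63.7); print(r.get_state()["moment"].round(2))
E
```

```text
time: 18.4
tcp_pos: [0.5732, 0.0164, 0.1577]
tcp_rot: [0.689, 0.161, 0.688, -0.161]
contact_force: [-4.6, -0.9, 17.7]
gripper_width: 0.0333
time: 18.77
tcp_pos: [0.5732, 0.0164, 0.1577]
tcp_rot: [0.689, 0.161, 0.688, -0.161]
contact_force: [-5.2, -0.6, 18.5]
gripper_width: 0.0336
t 18.77 grasp now [0.5733 0.0163 0.1037] y0 63.7 dyaw 0.0 tilt 0.09 F [-5.2 -0.6 18.5] w 0.0336
row [-0.03 -0.01 -0.01] [-0.     0.001 -0.   ] rows>= 0.0
q [-0.04  0.58 -0.05  1.83  0.04  0.74  1.  ]
[-0.05  1.23  0.01]
```

Run:
```python
from h import *
im=read_camera("side");cv2.imwrite("pics/l_side.png",im[:,:,::-1]);crop("side",im,283,200,25,"pics/l1.png")
k2=crop("side",im,334,325,25,"pics/l2.png"); k1=cv2.imread("pics/l1.png"); 
cv2.imwrite("pics/l.png",cv2.resize(np.hstack([k1,k2]),(800,400)))
s=r.get_state(); print(s["contact_force"].round(1),s["tcp_pos"].round(4),s["gripper_width"],s["time"])
```

```text
pics/l1.png origin 258 175 scale 11
pics/l2.png origin 309 300 scale 11
[-5.3  0.3 17.9] [0.5732 0.0164 0.1577] 0.0338257918400443 18.825
```

View pics/l.png

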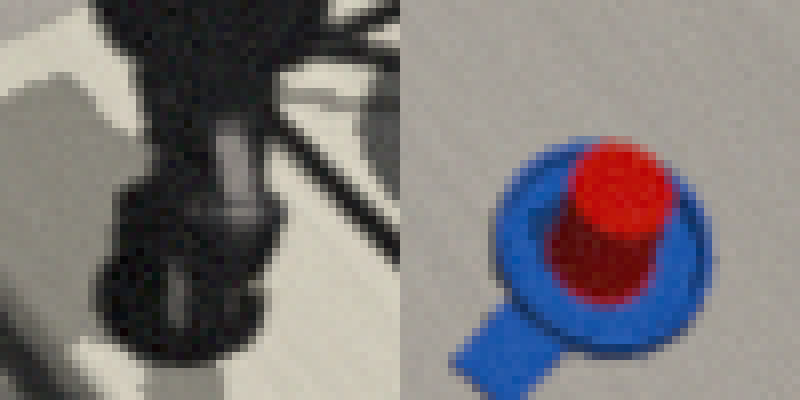

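The knob sits on the bezel with no shaft showing, the cap stands upright in the dish, and the push is steady at about 18 N, so I'm handing in.

```bash
python3 -c "
from rig import r
r.job_done(); s=r.get_state(); print(s['time'],s['contact_force'].round(1),s['gripper_width'])"
```

```text
the job is handed in; nothing more can be done
the job is handed in; nothing more can be done
```

I put the red cap in the far blue dish, fitted the knob on the D-shaft, and handed the job in while still gripping and pressing it, 18.8 s into the 62 s allowed. No verdict was reported.

- **Cap:** it stands upright, open end down, inside the dish ring in the last side view.
- **Knob turn:** I turned it to about -26°, to match the white tick. Readings of the tick direction ran from about -23° to -32° across the two views.
- **Knob fit:** it slid about 17 mm down the shaft with almost no force and met the spring at the expected height.
- **Press:** the force rose from about 3 N to 8 N over 5 to 6 mm of travel. It then jumped to about 18 N with only 0.2 mm more movement, so the shaft is against its stop. The grip was steady at 34 mm.
- **Disagreements and gaps:** the two cameras disagreed by about 2 mm on the bezel and dish positions. The arm blocked the top view of the knob at the shaft, so the final fit rests on the side view, the forces and the heights. I did not look closely at the bottle, jar and bowl at the end, but my moves stayed clear of them.

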